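Pack the last box of a shoe order

TASK

Someone has left the tape gun lying on top of the half-packed carton: take it off and lay it flat in the middle of the black bench mat. Then pack the red box from the pick tray upright into the free gap between the two shoe boxes in the carton, standing right down on the carton's floor. Lower things into place, do not drop them, and leave the other boxes where they are.

Things in the scene. Friction and masses are not known exactly. Their poses are not given: they have to be found in the camera images.
- carton: Open brown shipping carton fixed on the bench, outside 234 (x) x 228 (y) x 145 mm high, walls and floor 4 mm; flaps hang outside, up to 40 mm off the walls. Origin: centre of its underside, z up. The shoe boxes stand against its +y and -y walls; the free gap between them runs along its x axis through its centre: 58 mm wide (y), 226 mm long (x), down to the floor 4 mm above the origin.
- shoebox_white: White child's shoe box standing on its long edge in the carton, 220 (x) x 80 (y) x 135 mm high, 0.45 kg, loose; origin: centre of its underside. Its top is 6 mm below the carton's rim. It may stand on either side of the gap.
- shoebox_grey: Grey child's shoe box, same size and mass, on the other side of the gap. Both stay where they are.
- tape_gun: Hand-held tape dispenser, 0.32 kg, lying on its flat steel side across the shoe boxes' tops, 139 mm above the bench. Origin on its underside; x to the cutter blade, z up. Spans x -64..90, y -117..42, z 0..55 mm; tape roll (84 mm across) centred at x -22, y 0. Orange handle along -y (y -45..-117) at x 14, 28 mm wide (x), z 11..43 mm. Centre of mass at x 0, y -12, 68 mm from the handle's middle.
- tape_gun_handle (a point): Middle of the tape gun's handle, at x = 14, y = -78, z = 27 mm in the tape gun's frame; same axes. Take the handle across its 28 mm (the gun's x).
- tape_gun_middle (a point): Middle of the tape gun's outline on its underside, at x = 10, y = -30, z = 0 mm in its frame; same axes.
- bench_mat: Black rubber mat fixed flat on the bench, 240 (x) x 220 (y) x 3 mm; origin: centre of its underside. The tape gun goes here. The bench between the mat and the robot is free.
- pick_tray: Low cut-down cardboard tray fixed on the bench, outside 200 (x) x 60 (y) x 45 mm high, walls and floor 3 mm; origin: centre of its underside. Three accessory boxes stand in it in one row along its x axis, 63.5 mm apart, almost touching.
- box_red: Red box to pack, rigid, 62 (x) x 46 (y) x 110 mm high, 0.18 kg; origin: centre of its underside, z up. Its 62 mm runs along the tray's row (any of three places), so there only its 46 mm can be gripped. In the gap its 62 mm must lie along the gap; shoe boxes then stand 6 mm from its 62 mm sides and 25 mm higher than it, leaving fingers no room: hold it there across its 62 mm.
- box_blue: Blue accessory box of the same size and mass in the pick tray; stays there.
- box_white: White accessory box of the same size and mass in the pick tray; stays there.
Mind the look-alikes: they are no part of the job. Several things have the shape of the box_red; the one meant has the colours described above. Leave any turquoise look-alike of the box_white alone.

How it is judged:
By the outcome, as a careful person would: the job done as asked, in the order asked, and still so for the second after the job is handed in, with the robot touching nothing.
It also fails if it takes over 72 s, if anything falls off the work surface, if the arm or the gripper's body presses on something with over 40 N, if the wrist force passes 120 N, or if a joint passes its speed limit or range.

ROBOT

A 6-joint arm with a two-finger parallel gripper is mounted at the origin on the work surface. World frame = base frame: x ahead of the robot, y to its left, z up, the work surface at z = 0. Lengths are in m, angles in rad, forces in N, time in s.
With the tool pointing down it reaches from about 0.25 to 0.85 m from the base axis. Payload 12.5 kg.
Tool frame: the origin (TCP) lies at the very end of the fingers, on their centre line; the grasp point (between the pads) lies 19 mm behind it; z points along the fingers, y is the line along which they close (so a half turn about z gives the same grasp; the last joint's range is limited). The gripper opens to 93 mm and grips with 3 to 60 N. Pads are 15 mm wide; open, the fingers measure 128 mm over their backs; the gripper's body (75 mm by 188 mm) begins 65 mm behind the grasp point.
Start: joints at [-1.295, 0.351, 1.652, -0, 1.139, -0.085], TCP at [0.194, -0.515, 0.219] pointing down, gripper open.
Joint ranges: [-2.75, 2.75], [-0.79, 2.1], [0.01, 2.65], [-1.57, 4.71], [0.07, 3.14], [-2.87, 2.87]. Speed limits (rad/s): [2.22, 2.22, 2.79, 3.14, 3.14, 3.14].

INTERFACE

Orientations are given as [roll, pitch, yaw] about the fixed x, y, z axes, in that order (R = Rz(yaw) Ry(pitch) Rx(roll)).
In Python, from station import ctrl, imaging gives the robot as it stands.
- The arm moves only by the tool servo_tool, never from a script. Its argument "steps" is a list of rows, each a list of 5 numbers: the closure, from 0 (fully open) to 1 (shut), then the shift along the tool's x, y, z each as a share of 50 cm, from -1 to 1, then the turn about the tool's z as a share of 180 degrees, from -1 to 1. A call has 1 to 5 rows; each row shifts and turns the commanded pose from where the row before left it, along the tool's axes as they then stand; what a row does not reach is not made up. A row lasts 1/10 s, in which the tool goes at most 50 mm and 8.59 degrees, less where a joint would pass 70% of its speed; a pose out of reach is approached as far as the arm can. A call with a number of a shift or a turn outside -1 to 1 is refused whole. A call with a gripper value outside its range is refused whole. The fingers move at their own pace and stop on an object; "squeeze" is the grip in N (left out, the last holds). Time passes only in rows, so rows that do not move let the fingers close. It gives the time, the measured TCP pose, the force, the opening and the grip force at its end, in the units of the state.
- ctrl.sense(): the state, without advancing time (a new reading comes with each control period).
- imaging.capture(name): name is "side" or "top"; returns (picture, depth): 400x640x3 uint8, red, green, blue; 400x640 float32, m along the optical axis (not along the pixel's ray), 0 where there is no reading.
- imaging.camera_params(name): a dict with "vfov" (degrees; the focal length in pixels is half the picture's height over the tangent of half this angle, whatever the lens; pixels are square), "cx", "cy" (the principal point, pixels), "R" (3x3) and "t" (3): a world point X has camera coordinates R X + t. Camera axes: x right, y down, z forward; pixel columns grow to the right and rows downward; lengths in m; the calibration is good to about 2 mm. A picture is of the moment at which its call begins. camera_params takes no time and is no camera call.
- ctrl.hand_in(): hands the job in; it is judged then, once.
The state is a dict: "clock": time; "joint_pos": joint angles; "joint_vel": joint speeds; "tau": joint torques, N m; "tool_pos": TCP position; "ee_rot": TCP orientation; "contact_force": force on the tool from outside, world axes, zero at the start; "torque": the same for the moment, N m; "grip_width": finger opening in m; "finger_force": force on a finger pad.
Only numpy, scipy, OpenCV 4.12 (cv2) and the standard library are available. Lean on these libraries where they do the work, as an engineer would, in place of code of your own. Each camera call takes 0.05 s, during which the arm holds its last target. There are 200 camera calls.

## Working session

There is one attempt and no reset: what is moved stays moved. The work goes in short steps, Python scripts to look and compute and a tool call to move; the robot and the scene stay as the last step left them, time stands still between calls to the robot, and variables do not carry over. Pictures are saved under pics/ and viewed, at most 10 in all, crops included, and the job is handed in when it is done.

Besides the shell and the picture viewer there is one more tool, called after ">>>" in YAML: its name, and indented under it one key for each argument. servo_tool: Moves the arm, as the interface text tells. Its arguments: {"type":"object","properties":{"steps":{"type":"array","items":{"type":"array","items":{"type":"number","minimum":-1,"maximum":1}}},"squeeze":{"type":"number"}},"required":["steps"]}

```bash
mkdir -p pics; ls; cat > h.py <<'E'
import sys; sys.path.insert(0,'.')
import numpy as np, cv2
from station import ctrl, imaging
def cap(n):
    im,d=imaging.capture(n); np.savez(f'{n}.npz',im=im,d=d); return im,d
def load(n):
    z=np.load(f'{n}.npz'); return z['im'],z['d']
def world(n,d):
    p=imaging.camera_params(n); f=200/np.tan(np.radians(p['vfov'])/2)
    v,u=np.mgrid[:400,:640]; c=np.stack([(u-p['cx'])/f*d,(v-p['cy'])/f*d,d],-1)
    return (c-np.array(p['t']))@np.array(p['R'])
E
python3 - <<'E'
from h import *
for n in ('top','side'):
    im,d=cap(n); cv2.imwrite(f'pics/{n}0.png',im[...,::-1]); p=imaging.camera_params(n); print(n,p)
s=ctrl.sense(); print(s['tool_pos'],s['ee_rot'],s['clock'],s['contact_force'])
E
```

```text
pics
top {'vfov': 47.012945506709244, 'cx': 320.77915139953114, 'cy': 201.34773962414005, 'R': array([[-0.00152239, -0.99997372,  0.00708757],
       [-0.99925369,  0.00124765, -0.03860699],
       [ 0.03859713, -0.00714105, -0.99922934]]), 't': array([0.02080376, 0.46219829, 1.23348205])}
side {'vfov': 54.64460988240575, 'cx': 325.96343320578524, 'cy': 198.3370134159576, 'R': array([[ 0.76126499,  0.64841428, -0.00587657],
       [ 0.410224  , -0.48859884, -0.77005678],
       [-0.5021871 ,  0.58380656, -0.63794829]]), 't': array([-0.38372361, -0.0707037 ,  1.41879993])}
[ 0.1941037  -0.51428618  0.21817024] [-3.14056868e+00 -8.50282026e-05  3.60807723e-01] 0.1 [ 0.17689652 -0.02246139 -0.18628758]
```

View pics/top0.png

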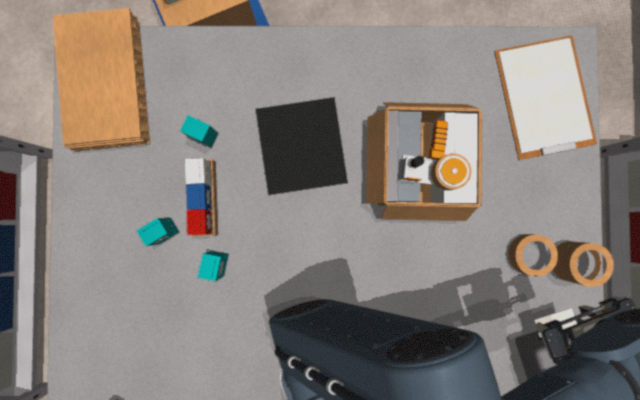

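View pics/side0.png

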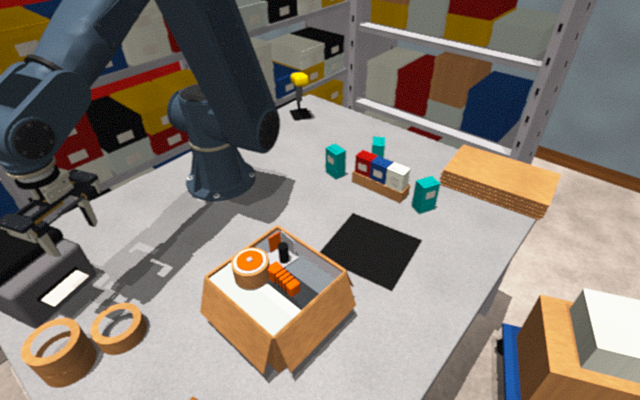

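The top view shows the mat at (302,146) and the carton at (425,160). The gun's handle is at (439,138), with the roll at (452,171) and the blade at the left. Candidates of the box shape are the red (199,222), blue (199,196) and white (195,171) boxes in the tray, plus turquoise ones at (199,130), (157,231) and (212,266). The red one at (199,222) is the one meant.

```bash
python3 - <<'E'
from h import *
im,d=load('top'); W=world('top',d); hsv=cv2.cvtColor(im,cv2.COLOR_RGB2HSV); H,S,V=[hsv[...,i].astype(int) for i in range(3)]
X,Y,Z=W[...,0],W[...,1],W[...,2]; ok=d>0
v,u=np.mgrid[:400,:640]
def box(u0,v0,u1,v1): return (u>=u0)&(u<u1)&(v>=v0)&(v<v1)
def rep(n,m):
    m=m&ok; P=W[m]; r=cv2.minAreaRect((P[:,:2]*1000).astype(np.float32)); print(n,m.sum(),'rect',np.round(r[0],1),np.round(r[1],1),round(r[2],1),'zmed',np.round(np.median(Z[m])*1000,1))
rep('mat',(V<60)&box(245,90,355,200)&(Z<.02))
rep('rim',(abs(Z-.145)<.006)&box(360,95,490,225)&(H>5)&(H<25)&(S>80))
t=(abs(Z-.113)<.012)&box(180,150,225,240)
rep('tops',t); rep('redtop',t&(S>150)&((H<8)|(H>172)))
rep('bluetop',t&(S>120)&(H>100)&(H<130))
rep('white',t&(S<60))
rep('trayrim',(abs(Z-.045)<.006)&box(175,150,225,242)&(H>5)&(H<25))
for n,a in (('carton',box(360,95,490,225)),):
    print('handle'); rep('handle',box(425,112,452,160)&(Z>.165)&(S>150)&(H<20)&(V>120))
    rep('roll',box(425,150,480,195)&(abs(Z-.194)<.006)); rep('gun',box(390,112,480,195)&(Z>.16))
    rep('whitesb',box(440,105,480,195)&(abs(Z-.139)<.003)&(S<60)); rep('greysb',box(385,105,430,205)&(abs(Z-.139)<.003)&(S<60))
for a,b in (('turq1',box(175,110,220,150)),('turq2',box(135,215,180,248)),('turq3',box(195,248,232,285))): rep(a,b&(H>80)&(H<100)&(S>120))
a=cv2.resize(im[95:225,360:490],None,fx=4.5,fy=4.5,interpolation=2)[...,::-1]
b=cv2.resize(im[145:285,170:235],(270,585),interpolation=2)[...,::-1]
print(a.shape); cv2.imwrite('pics/c1.png',cv2.resize(a,(500,585))if 0 else a)
cv2.imwrite('pics/c2.png',np.hstack([cv2.resize(a,(525,525)),cv2.resize(b,(242,525))]))
E
```

```text
mat 6641 rect [614.9  73.2] [234.9 213.5] 8.6 zmed 2.9
rim 1368 rect [ 565.3 -248.4] [240.2 245.6] 88.5 zmed 143.8
tops 1481 rect [471.5 332.2] [188.7  48.3] 1.7 zmed 113.3
redtop 459 rect [407.6 329.3] [60.1 44.3] 1.4 zmed 113.4
bluetop 455 rect [471.4 330.5] [59.9 44.7] 2.0 zmed 113.3
white 500 rect [503.1 333.3] [124.9  47.4] 2.8 zmed 113.1
trayrim 193 rect [470.4 330.5] [198.3  58.4] 1.8 zmed 44.3
handle
handle 409 rect [ 600.2 -264.6] [42.5 90.3] 82.1 zmed 180.6
roll 982 rect [ 525.3 -283.7] [83.  79.6] 89.6 zmed 192.6
gun 1875 rect [ 568.6 -258.6] [155.9 154.9] 75.8 zmed 190.2
whitesb 1506 rect [ 573.9 -318.9] [ 82.8 199.7] 89.0 zmed 138.6
greysb 2190 rect [ 568.8 -192. ] [101.5 221.5] 88.7 zmed 139.0
turq1 620 rect [641.8 335.7] [62.4 45.7] 64.3 zmed 109.0
turq2 677 rect [383.4 439.7] [45.5 63.7] 31.8 zmed 109.0
turq3 604 rect [297.3 297.2] [46.  60.6] 78.4 zmed 109.2
(585, 585, 3)
```

View pics/c2.png

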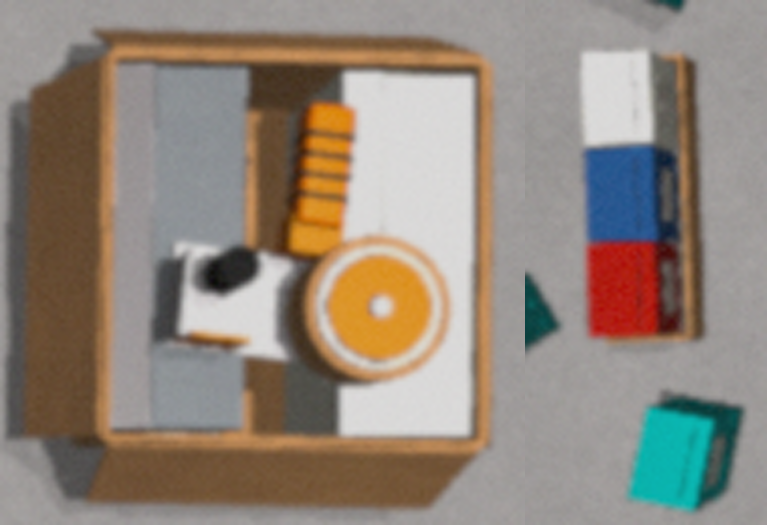

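The crop shows the gun lying with its handle at top-centre, tilted slightly to the right, and the roll on the white shoe box. Red is the lowest in the tray row, with turquoise only outside the tray. Next I refine the gun's yaw.

```bash
cat >> h.py <<'E'
def go(x,y,z,yawdeg,cur=None):
    """rotation needed, then shift in shares at the target yaw"""
    s=ctrl.sense(); p=np.array(s['tool_pos']) if cur is None else np.array(cur[:3]); y0=s['ee_rot'][2] if cur is None else np.radians(cur[3])
    a=np.radians(yawdeg); dx=np.array([x,y,z])-p
    ty=np.array([np.sin(a),-np.cos(a),0]); tx=np.array([np.cos(a),np.sin(a),0])
    dyaw=(yawdeg-np.degrees(y0)+180)%360-180
    print('at',np.round(p,4),round(np.degrees(y0),2),'turn share',round(-dyaw/180,4),'shift shares',np.round(np.array([dx@tx,dx@ty,-dx[2]])/.5,4))
E
python3 - <<'E'
from h import *
for n in ('top','side'):
    im,d=load(n); W=world(n,d); hsv=cv2.cvtColor(im,cv2.COLOR_RGB2HSV); H,S,V=[hsv[...,i].astype(int) for i in range(3)]
    X,Y,Z=W[...,0],W[...,1],W[...,2]
    m=(d>0)&(X>.55)&(X<.67)&(Y>-.31)&(Y<-.2)&(Z>.174)&(Z<.188)&(S>150)&(H<22)
    P=W[m][:,:2]*1000; r=cv2.minAreaRect(P.astype(np.float32)); print(n,'handle',len(P),r,P.mean(0),Z[m].mean())
    vx,vy,*_=cv2.fitLine(P.astype(np.float32),2,0,.01,.01).ravel(); print(np.degrees(np.arctan2(vy,vx)))
    m=(d>0)&(X>.45)&(X<.6)&(Y>-.35)&(Y<-.22)&(Z>.188)&(Z<.2)
    P=W[m][:,:2]*1000; print('roll',cv2.minEnclosingCircle(P.astype(np.float32)),cv2.minAreaRect(P.astype(np.float32)))
    m=(d>0)&(X>.42)&(X<.72)&(Y>-.4)&(Y<-.1)&(Z>.205); print('above .205',m.sum(), Z[m].max() if m.any() else '')
go(.607,-.257,.26,-7)
E
```

```text
top handle 410 ((601.2664184570312, -257.9271545410156), (30.064105987548828, 90.41316223144531), 83.38151550292969) [ 602.39896349 -256.3193633 ] 0.18033439085953354
-6.8902497
roll ((525.5733032226562, -284.2606506347656), 42.04265213012695) ((525.2965087890625, -283.7292175292969), (83.00032043457031, 79.60934448242188), 89.60604858398438)
above .205 0 
side handle 481 ((603.650390625, -273.9996032714844), (88.21324920654297, 67.16458892822266), 2.711622953414917) [ 602.19748308 -267.98269805] 0.1800134102901705
4.820298
roll ((532.3518676757812, -273.9508972167969), 57.94804000854492) ((524.5339965820312, -279.0668029785156), (82.85450744628906, 104.97325897216797), 11.285035133361816)
above .205 0 
at [ 0.1941 -0.5143  0.2182] 20.67 turn share 0.1537 shift shares [ 0.7569 -0.6114 -0.0837]
```

>>> servo_tool:
  steps:
    - [0.3,0,0,-0.021,0.0385]
    - [0.3,0,0,-0.021,0.0385]
    - [0.3,0,0,-0.021,0.0385]
    - [0.3,0,0,-0.021,0.0385]
    - [0.3,0.04,-0.032,0,0]

```text
clock: 0.6
tool_pos: [0.215, -0.5023, 0.2616]
ee_rot: [3.14, -0.0, -0.13]
contact_force: [-0.2, 0.8, -0.5]
grip_width: 0.0655
finger_force: 0.0
```

>>> servo_tool:
  steps:
    - [0.3,0.07,-0.0566,0,0]
    - [0.3,0.07,-0.0566,0,0]
    - [0.3,0.07,-0.0566,0,0]
    - [0.3,0.07,-0.0566,0,0]
    - [0.3,0.07,-0.0566,0,0]

```text
clock: 1.1
tool_pos: [0.4083, -0.3809, 0.2605]
ee_rot: [-3.141, 0.0, -0.123]
contact_force: [-0.2, -0.5, -0.8]
grip_width: 0.0651
finger_force: 0.0
```

>>> servo_tool:
  steps:
    - [0.3,0.07,-0.0566,0,0]
    - [0.3,0.07,-0.0566,0,0]
    - [0.3,0.07,-0.0566,0,0]
    - [0.3,0.07,-0.0566,0,0]
    - [0.3,0.05,-0.04,0,0]

```text
clock: 1.6
tool_pos: [0.5889, -0.2683, 0.2601]
ee_rot: [-3.141, 0.001, -0.122]
contact_force: [-0.6, -0.3, -0.2]
grip_width: 0.0654
finger_force: 0.0
```

```bash
python3 - <<'E'
from h import *
s=ctrl.sense();print(s['grip_width'],s['clock'],s['ee_rot'],s['joint_pos'])
go(.606,-.258,.149,-6.8)
E
```

```text
0.06543544766584525 1.6 [-3.14112010e+00  5.83702465e-04 -1.21698749e-01] [-4.99434528e-01  4.96628784e-01  1.32837152e+00  2.31350160e-04
  1.31730919e+00  1.19300259e+00]
at [ 0.5889 -0.2683  0.2601] -6.97 turn share -0.001 shift shares [ 0.0315 -0.0244  0.2222]
```

>>> servo_tool:
  steps:
    - [0.3,0.035,-0.028,0.04,0]
    - [0.3,0,0,0.05,0]
    - [0.3,0,0,0.05,0]
    - [0.3,0,0,0.04,0]
    - [0.3,0,0,0.0,0]

```text
clock: 2.1
tool_pos: [0.6048, -0.2577, 0.1674]
ee_rot: [-3.14, 0.005, -0.123]
contact_force: [-0.2, -0.4, 0.1]
grip_width: 0.0652
finger_force: 0.0
```

```bash
python3 - <<'E'
from h import *
im,d=cap('top'); a=im[95:215,370:490]; im2,_=cap('side'); b=im2[200:360,180:380]
cv2.imwrite('pics/g1.png',np.hstack([cv2.resize(a,(400,400),interpolation=2),cv2.resize(b,(400,400),interpolation=2)])[...,::-1])
go(.606,-.258,.149,-6.8)
E
```

```text
at [ 0.6063 -0.2586  0.171 ] -7.05 turn share -0.0014 shift shares [-0.0007 -0.001   0.044 ]
```

View pics/g1.png

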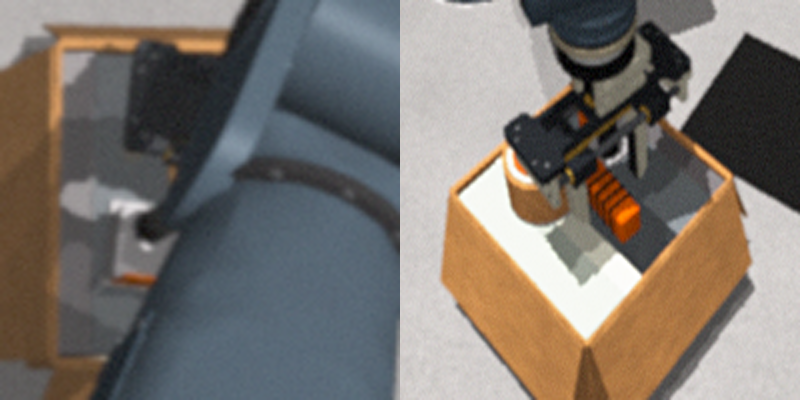

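The fingers straddle the handle in the side view, at (570,210) and (620,160). Next I lower and grip.

>>> servo_tool:
  steps:
    - [0.3,0,0,0.022,0]
    - [0.3,0,0,0.022,0]
    - [0.3,0,0,0,0]
    - [0.9,0,0,0,0]
    - [0.9,0,0,0,0]
  squeeze: 50

```text
clock: 2.7
tool_pos: [0.6064, -0.2586, 0.149]
ee_rot: [3.141, -0.001, -0.123]
contact_force: [-0.1, 1.5, 0.3]
grip_width: 0.0535
finger_force: 0.0
```

>>> servo_tool:
  steps:
    - [0.9,0,0,0,0]
    - [0.9,0,0,0,0]
    - [0.9,0,0,-0.01,0]
    - [0.9,0,0,-0.01,0]
    - [0.9,0,0,-0.01,0]

```text
clock: 3.2
tool_pos: [0.6062, -0.2584, 0.1639]
ee_rot: [-3.141, 0.0, -0.123]
contact_force: [0.9, 0.1, -2.9]
grip_width: 0.0276
finger_force: 49.9
```

>>> servo_tool:
  steps:
    - [0.9,0,0,-0.03,0]
    - [0.9,0,0,-0.04,0]
    - [0.9,0,0,-0.05,0]
    - [0.9,0,0,-0.05,0]
    - [0.9,0,0,-0.03,0]

```text
clock: 3.7
tool_pos: [0.6067, -0.2586, 0.267]
ee_rot: [3.141, -0.003, -0.123]
contact_force: [0.5, 0.1, -3.1]
grip_width: 0.0279
finger_force: 49.9
```

```bash
python3 - <<'E'
from h import *
s=ctrl.sense(); print(s['clock'],s['contact_force'],s['torque'],s['grip_width'])
im2,_=cap('side'); b=im2[130:370,160:400]
cv2.imwrite('pics/g2.png',cv2.resize(b,(480,480),interpolation=2)[...,::-1])
go(.662,.0845,.25,-7)
E
```

```text
3.7 [ 0.46635297  0.11795189 -3.11381423] [ 0.0361718  -0.22391045  0.03576743] 0.027892245091595443
at [ 0.6072 -0.2589  0.269 ] -7.04 turn share -0.0002 shift shares [ 0.025  -0.6951  0.038 ]
```

View pics/g2.png

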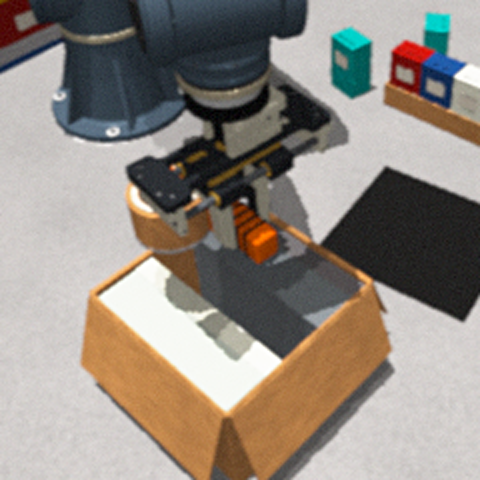

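The gun hangs level (handle at (262,243) in the crop) and clear of the carton. Next I carry it to the mat.

>>> servo_tool:
  steps:
    - [0.9,0.002,-0.03,0,0]
    - [0.9,0.003,-0.06,0,0]
    - [0.9,0.003,-0.07,0,0]
    - [0.9,0.003,-0.075,0,0]
    - [0.9,0.003,-0.075,0,0]

```text
clock: 4.25
tool_pos: [0.6318, -0.1031, 0.2626]
ee_rot: [-3.141, 0.002, -0.123]
contact_force: [1.0, -0.0, -3.0]
grip_width: 0.0278
finger_force: 49.9
```

>>> servo_tool:
  steps:
    - [0.9,0.003,-0.075,0,0]
    - [0.9,0.003,-0.075,0,0]
    - [0.9,0.003,-0.075,0,0]
    - [0.9,0.002,-0.07,0,0]
    - [0.9,0,-0.06,0,0]

```text
clock: 4.75
tool_pos: [0.6588, 0.0729, 0.2625]
ee_rot: [-3.142, 0.002, -0.122]
contact_force: [1.0, 0.2, -2.6]
grip_width: 0.0275
finger_force: 49.9
```

>>> servo_tool:
  steps:
    - [0.9,0,-0.03,0,-0.01]
    - [0.9,0,0,0.03,-0.025]
    - [0.9,0,0,0.04,-0.03]
    - [0.9,0,0,0.05,-0.022]
    - [0.9,0,0,0.05,0]

```text
clock: 5.25
tool_pos: [0.6607, 0.0848, 0.1772]
ee_rot: [3.142, 0.001, 0.154]
contact_force: [0.3, -0.4, -3.5]
grip_width: 0.0275
finger_force: 49.9
```

```bash
python3 - <<'E'
from h import *
s=ctrl.sense(); print(s['clock'],s['contact_force'],s['torque'],s['grip_width'],s['joint_pos'])
cap('side'); go(.662,.0845,.013,8.6)
E
```

```text
5.25 [ 0.32216075 -0.37558924 -3.52033761] [ 0.09894032 -0.1736429   0.01144694] 0.027455501648575534 [ 5.78554268e-02  6.02177956e-01  1.36219617e+00 -1.33221135e-04
  1.17795068e+00  1.47469560e+00]
at [0.6588 0.0847 0.1725] 8.7 turn share 0.0006 shift shares [0.0062 0.0013 0.319 ]
```

>>> servo_tool:
  steps:
    - [0.9,0.006,0,0.06,0]
    - [0.9,0,0,0.08,0]
    - [0.9,0,0,0.07,0]
    - [0.9,0,0,0.05,0]
    - [0.9,0,0,0.0,0]

```text
clock: 5.8
tool_pos: [0.6619, 0.0851, 0.0452]
ee_rot: [-3.141, 0.007, 0.151]
contact_force: [-0.1, 0.5, -2.7]
grip_width: 0.0275
finger_force: 49.9
```

>>> servo_tool:
  steps:
    - [0.9,0,0,0,0]
    - [0.9,0,0,0.01,0]
    - [0.9,0,0,0.01,0]
    - [0.9,0,0,0,0]
    - [0.9,0,0,0,0]

```text
clock: 6.3
tool_pos: [0.6644, 0.0853, 0.039]
ee_rot: [3.142, -0.0, 0.15]
contact_force: [1.1, -1.1, -3.9]
grip_width: 0.0276
finger_force: 49.9
```

```bash
python3 - <<'E'
from h import *
s=ctrl.sense(); print(s['clock'],s['contact_force'],s['torque'],s['grip_width'])
im2,_=cap('side'); b=im2[180:320,290:450]
cv2.imwrite('pics/g3.png',cv2.resize(b,(640,560),interpolation=2)[...,::-1])
go(.662,.0845,.013,8.6)
E
```

```text
6.3 [ 1.0912122  -1.05214963 -3.92699088] [ 0.1175047  -0.25167509  0.00237735] 0.027584359655681633
at [0.6644 0.0853 0.039 ] 8.61 turn share 0.0001 shift shares [-0.005   0.0009  0.052 ]
```

View pics/g3.png

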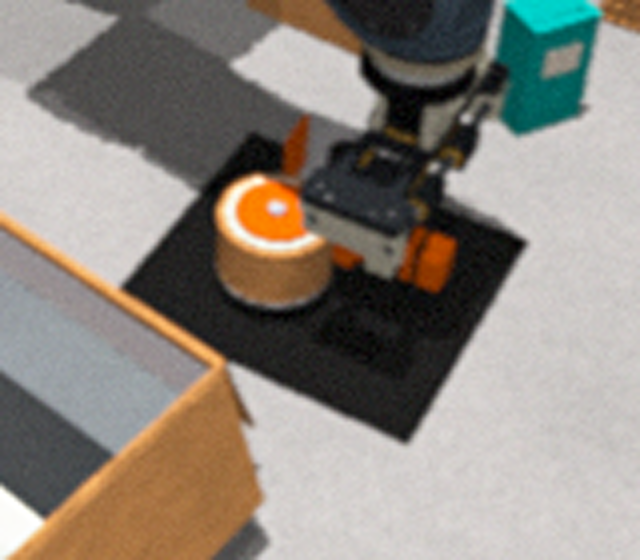

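The gun hangs level over the mat, with the roll at (270,240) and the handle at (430,262). Next I lower it the last 26 mm.

>>> servo_tool:
  steps:
    - [0.9,-0.005,0,0.012,0]
    - [0.9,0,0,0.012,0]
    - [0.9,0,0,0.012,0]
    - [0.9,0,0,0.004,0]
    - [0.9,0,0,0.0,0]

```text
clock: 6.85
tool_pos: [0.6616, 0.0849, 0.0185]
ee_rot: [3.142, 0.001, 0.15]
contact_force: [-1.2, -0.1, -1.6]
grip_width: 0.0277
finger_force: 49.9
```

>>> servo_tool:
  steps:
    - [0.9,0,0,0.004,0]
    - [0.9,0,0,0,0]
    - [0.9,0,0,0.003,0]
    - [0.9,0,0,0,0]
    - [0.9,0,0,0,0]

```text
clock: 7.35
tool_pos: [0.6629, 0.0851, 0.017]
ee_rot: [3.141, -0.003, 0.151]
contact_force: [-2.9, 0.1, 12.6]
grip_width: 0.0273
finger_force: 50.0
```

>>> servo_tool:
  steps:
    - [0.9,0,0,0.0,0]
    - [0.9,0,0,0.002,0]
    - [0.9,0,0,0.002,0]
    - [0.9,0,0,0.002,0]
    - [0.9,0,0,0,0]
  squeeze: 8

```text
clock: 7.85
tool_pos: [0.664, 0.0854, 0.0139]
ee_rot: [3.141, -0.006, 0.15]
contact_force: [3.6, 2.2, 6.8]
grip_width: 0.0277
finger_force: 8.0
```

>>> servo_tool:
  steps:
    - [0.55,0,0,0,0]
    - [0.45,0,0,0,0]
    - [0.4,0,0,0,0]
    - [0.35,0,0,-0.01,0]
    - [0.3,0,0,-0.03,0]

```text
clock: 8.35
tool_pos: [0.6608, 0.0848, 0.0315]
ee_rot: [-3.141, 0.003, 0.15]
contact_force: [0.1, 0.0, -0.4]
grip_width: 0.0623
finger_force: 0.0
```

>>> servo_tool:
  steps:
    - [0.3,0,0,-0.06,0]
    - [0.3,0,0,-0.08,0]
    - [0.2,0,0,-0.1,0]
    - [0,0,0,-0.1,0]
    - [0,0,0,-0.03,0]

```text
clock: 8.85
tool_pos: [0.6636, 0.0851, 0.2247]
ee_rot: [3.141, -0.009, 0.15]
contact_force: [-0.3, 0.7, -0.8]
grip_width: 0.0848
finger_force: 0.0
```

```bash
python3 - <<'E'
from h import *
s=ctrl.sense(); print(s['clock'],s['contact_force'],s['grip_width'])
im,d=cap('side'); W=world('side',d); Z=W[...,2]; hsv=cv2.cvtColor(im,cv2.COLOR_RGB2HSV)
m=(d>0)&(hsv[...,1]>150)&(hsv[...,0]<22)&(W[...,0]>.5)&(W[...,0]<.75)&(W[...,1]>0)&(W[...,1]<.2)
P=W[m]; print(m.sum(),P.min(0),P.max(0))
h=P[(P[:,0]>.62)]; print('handle top',np.percentile(h[:,2],95)); t=P[P[:,2]>.053]; print('roll top',t.mean(0))
go(.4075,.3295,.20,1.6)
E
```

```text
8.85 [-0.25683036  0.71608106 -0.84371852] 0.08482522781654467
958 [ 5.16398128e-01  3.51693007e-04 -1.30925428e-03] [0.70282814 0.17060815 0.51058601]
handle top 0.32371216518786666
roll top [0.60220394 0.04492048 0.09706161]
at [0.6636 0.0851 0.2244] 8.61 turn share 0.039 shift shares [-0.4983 -0.503   0.0487]
```

>>> servo_tool:
  steps:
    - [0,0,0,0,0.02]
    - [0,0,0,0,0.019]
    - [0,-0.03,-0.03,0,0]
    - [0,-0.06,-0.06,0,0]
    - [0,-0.065,-0.065,0,0]

```text
clock: 9.4
tool_pos: [0.5807, 0.1604, 0.2158]
ee_rot: [3.141, 0.002, 0.026]
contact_force: [0.8, 0.3, -0.3]
grip_width: 0.0924
finger_force: 0.0
```

>>> servo_tool:
  steps:
    - [0,-0.065,-0.065,0,0]
    - [0,-0.065,-0.065,0,0]
    - [0,-0.065,-0.065,0,0]
    - [0,-0.065,-0.065,0,0]
    - [0,-0.05,-0.055,0.02,0]

```text
clock: 9.9
tool_pos: [0.4209, 0.3146, 0.2073]
ee_rot: [-3.141, -0.0, 0.028]
contact_force: [1.3, 0.4, -0.7]
grip_width: 0.0929
finger_force: 0.0
```

>>> servo_tool:
  steps:
    - [0,-0.033,-0.033,0.02,0]
    - [0,0,0,0,0]
    - [0,0,0,0,0]

```text
clock: 10.2
tool_pos: [0.4057, 0.3292, 0.1967]
ee_rot: [3.141, 0.001, 0.029]
contact_force: [-0.4, -0.5, 0.0]
grip_width: 0.0929
finger_force: 0.0
```

```bash
python3 - <<'E'
from h import *
s=ctrl.sense(); print(s['clock'],s['joint_pos'],s['grip_width'])
go(.4075,.3295,.08,1.6)
for n in ('top','side'):
    im,d=cap(n); W=world(n,d); X,Y,Z=W[...,0],W[...,1],W[...,2]; hsv=cv2.cvtColor(im,cv2.COLOR_RGB2HSV);H,S,V=[hsv[...,i].astype(int) for i in range(3)]
    def rep(k,m):
        P=W[m&(d>0)]; 
        if len(P)>5: print(n,k,len(P),cv2.minAreaRect((P[:,:2]*1000).astype(np.float32)),np.median(P[:,2]))
    R=(X>.48)&(X<.75)&(Y>-.06)&(Y<.2)
    rep('mat',R&(V<60)&(Z<.01)); rep('rolltop',R&(Z>.053)&(Z<.07)); rep('handle',R&(X>.61)&(S>150)&(H<22)&(Z>.035)&(Z<.06)); rep('gun',R&(Z>.012)&(Z<.1))
    rep('redtop',(X>.35)&(X<.46)&(Y>.28)&(Y<.37)&(abs(Z-.113)<.008)&(S>150)&((H<8)|(H>172)))
    C=(X>.42)&(X<.72)&(Y<-.1)&(Y>-.4)
    rep('wsb',C&(abs(Z-.139)<.003)&(S<60)&(V>150)); rep('gsb',C&(abs(Z-.139)<.003)&(S<60)&(V<=150)); rep('gap',C&(Z<.03)&(X>.5)&(X<.63)&(Y>-.29)&(Y<-.2))
    if n=='top':
        for x in np.arange(.48,.66,.03):
            r=C&(abs(X-x)<.004)&(d>0); y=np.sort(Y[r&(Z<.12)&(Y>-.34)&(Y<-.15)]); yw=Y[r&(abs(Z-.139)<.004)]
            yw=yw[yw<-.25]; yg=Y[r&(abs(Z-.139)<.004)]; yg=yg[yg>-.25]
            if len(yw) and len(yg): print(round(x,2),'white y',yw.min(),yw.max(),'grey',yg.min(),yg.max())
    cv2.imwrite(f'pics/{n}5.png',im[...,::-1])
E
```

```text
10.2 [ 5.92646658e-01  3.26328226e-01  1.74555508e+00 -2.91130837e-04
  1.07079065e+00  2.13485686e+00] 0.09289366742540357
at [0.4057 0.3292 0.1967] 1.65 turn share 0.0003 shift shares [ 0.0037 -0.0006  0.2334]
top mat 4534 ((615.12255859375, 73.66629791259766), (234.6978759765625, 214.1671905517578), 8.61389446258545) 0.002959121850170661
top rolltop 826 ((585.85888671875, 74.63754272460938), (82.40145111083984, 153.40914916992188), 8.498396873474121) 0.05716971267179664
top handle 381 ((645.1456298828125, 79.52384185791016), (113.1521224975586, 59.10163879394531), 33.150978088378906) 0.04549879267965498
top gun 1382 ((624.4244995117188, 77.23204803466797), (153.01617431640625, 154.50730895996094), 2.35915207862854) 0.05473387203481653
top redtop 94 ((405.1903076171875, 343.2178039550781), (35.229610443115234, 16.312007904052734), 2.834872245788574) 0.11305639621031682
top wsb 3314 ((565.0720825195312, -250.76116943359375), (218.7736358642578, 218.5858612060547), 88.84808349609375) 0.1388106370167052
top gsb 1656 ((567.484619140625, -251.95108032226562), (216.5242156982422, 221.195
[... 1258 characters left out ...]
161010742) 0.04429633759447354
side gun 1455 ((625.1787109375, 72.51006317138672), (154.8681182861328, 158.7135772705078), 2.782958507537842) 0.04518016776032425
side redtop 140 ((410.1338195800781, 324.3785400390625), (51.266845703125, 55.808475494384766), 89.30575561523438) 0.11168964917868544
side wsb 3788 ((563.3284912109375, -260.1177062988281), (237.52003479003906, 213.51686096191406), 2.078948974609375) 0.1383080573029412
side gsb 1260 ((563.6959228515625, -235.4488525390625), (185.95664978027344, 221.751953125), 89.08684539794922) 0.13835714463339216
side gap 122 ((559.4241333007812, -224.0953369140625), (3.881610631942749, 117.46248626708984), 89.11517333984375) 0.020453676682727163
```

View pics/top5.png

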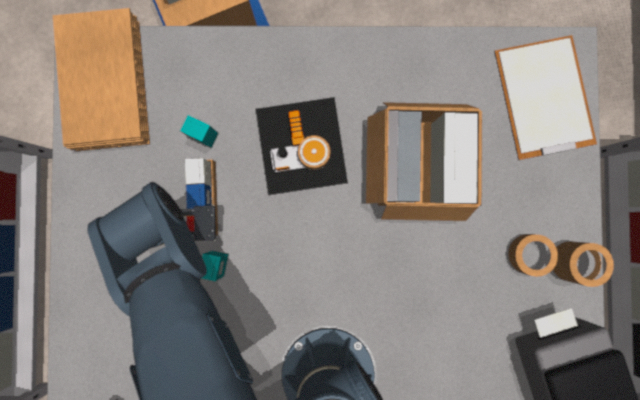

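The gun lies flat on the mat, with the roll at (314,152) and the handle at (295,125). The carton gap is clear at (432,158). Next I lower onto the red box.

>>> servo_tool:
  steps:
    - [0,0.0037,0,0.04,0]
    - [0,0,0,0.06,0]
    - [0,0,0,0.06,0]
    - [0,0,0,0.05,0]
    - [0,0,0,0.02,0]

```text
clock: 10.8
tool_pos: [0.4077, 0.3282, 0.0803]
ee_rot: [3.14, 0.002, 0.026]
contact_force: [-0.3, 1.4, -0.4]
grip_width: 0.0931
finger_force: 0.0
```

>>> servo_tool:
  steps:
    - [0,0,0,0,0]
    - [0,0,0,0,0]

```text
clock: 11.0
tool_pos: [0.4086, 0.3295, 0.0831]
ee_rot: [-3.141, -0.001, 0.027]
contact_force: [0.8, 0.5, 0.4]
grip_width: 0.0928
finger_force: 0.0
```

```bash
python3 - <<'E'
from h import *
im,d=load('top'); W=world('top',d); X,Y,Z=W[...,0],W[...,1],W[...,2]; hsv=cv2.cvtColor(im,cv2.COLOR_RGB2HSV)
m=(d>0)&(X>.5)&(X<.75)&(Y>-.06)&(Y<.17)&(Z>.01)&(Z<.07)
P=W[m][:,:2]*1000
for a in (6,8.6): 
    e=np.array([np.cos(np.radians(a)),np.sin(np.radians(a))]); f=np.array([-e[1],e[0]]); s=P@e; t=P@f
    print(a,np.ptp(s),np.ptp(t),(s.max()+s.min())/2*e+(t.max()+t.min())/2*f)
go(.4075,.3295,.08,1.6)
im,d=cap('side'); W=world('side',d); X,Y,Z=W[...,0],W[...,1],W[...,2]
cv2.imwrite('pics/r1.png',cv2.resize(im[110:230,310:470],(800,600),interpolation=2)[...,::-1])
E
```

```text
6 217.61241089149297 200.5983476956516 [607.44818301  68.68974802]
8.6 215.47386908869458 204.64844787892213 [605.89797095  67.59935009]
at [0.4086 0.3295 0.0831] 1.56 turn share -0.0002 shift shares [-0.0021 -0.      0.0063]
```

View pics/r1.png

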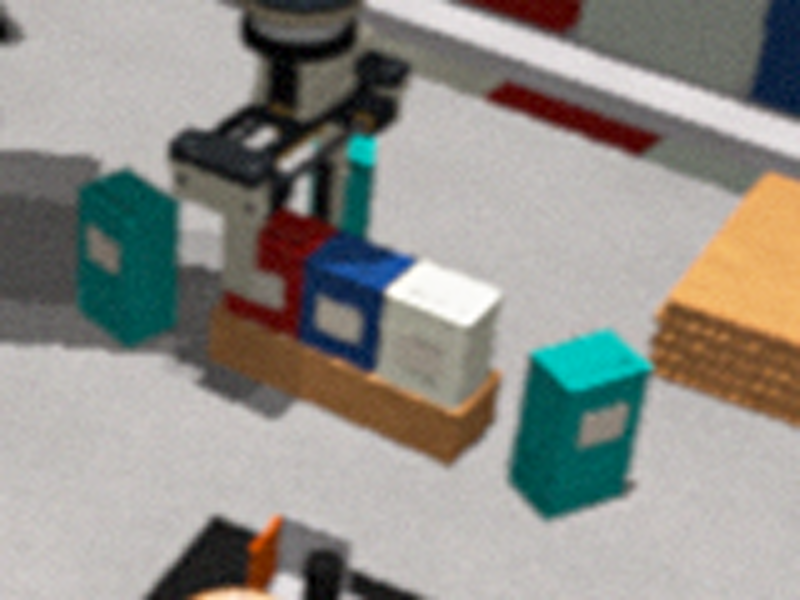

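The fingers straddle the red box (270,260) in the tray. Next I grip and lift.

>>> servo_tool:
  steps:
    - [0.9,0,0,0,0]
    - [0.9,0,0,0,0]
    - [0.9,0,0,0,0]
    - [0.9,0,0,0,0]
    - [0.9,0,0,0,0]
  squeeze: 40

```text
clock: 11.55
tool_pos: [0.4077, 0.3295, 0.0822]
ee_rot: [-3.142, -0.0, 0.028]
contact_force: [0.4, -0.4, 1.5]
grip_width: 0.0573
finger_force: 0.0
```

>>> servo_tool:
  steps:
    - [0.9,0,0,-0.01,0]
    - [0.9,0,0,-0.03,0]
    - [0.9,0,0,-0.05,0]
    - [0.9,0,0,-0.06,0]
    - [0.9,0,0,-0.05,0]

```text
clock: 12.05
tool_pos: [0.4076, 0.3294, 0.1836]
ee_rot: [-3.141, -0.0, 0.028]
contact_force: [1.2, 0.6, -2.6]
grip_width: 0.0462
finger_force: 39.9
```

```bash
python3 - <<'E'
from h import *
go(.40,.10,.09,1.6)
im,d=cap('top'); W=world('top',d); X,Y,Z=W[...,0],W[...,1],W[...,2]
m=(d>0)&(X>.53)&(X<.66)&(Y>-.03)&(Y<.066)&(abs(Z-.058)<.006); print('roll',cv2.minEnclosingCircle((W[m][:,:2]*1000).astype(np.float32)))
E
```

```text
at [0.4076 0.3294 0.1836] 1.59 turn share -0.0 shift shares [-0.028   0.4582  0.1873]
roll ((591.4413452148438, 39.303287506103516), 41.768577575683594)
```

>>> servo_tool:
  steps:
    - [0.9,-0.003,0.03,0,0]
    - [0.9,-0.005,0.07,0,0]
    - [0.9,-0.005,0.08,0,0]
    - [0.9,-0.005,0.08,0,0]
    - [0.9,-0.005,0.08,0,0]

```text
clock: 12.6
tool_pos: [0.3994, 0.1569, 0.1806]
ee_rot: [3.141, 0.002, 0.028]
contact_force: [0.2, -0.3, -1.8]
grip_width: 0.0456
finger_force: 39.9
```

>>> servo_tool:
  steps:
    - [0.9,-0.005,0.07,0.02,0]
    - [0.9,0,0.048,0.05,0]
    - [0.9,0,0,0.06,0]
    - [0.9,0,0,0.04,0]
    - [0.9,0,0,0,0]

```text
clock: 13.1
tool_pos: [0.3973, 0.0991, 0.0943]
ee_rot: [3.141, 0.007, 0.027]
contact_force: [-0.6, -0.1, -1.8]
grip_width: 0.0456
finger_force: 39.9
```

```bash
python3 - <<'E'
from h import *
go(.40,.10,.08,1.6)
im,d=cap('side'); W=world('side',d); X,Y,Z=W[...,0],W[...,1],W[...,2]; hsv=cv2.cvtColor(im,cv2.COLOR_RGB2HSV);H,S,V=[hsv[...,i].astype(int) for i in range(3)]
m=(d>0)&(X>.33)&(X<.47)&(Y>.03)&(Y<.17)&(S>130)&((H<8)|(H>172)); P=W[m]; print(m.sum(),P.min(0),P.max(0),np.percentile(P[:,2],[1,5,95,99]))
E
```

```text
at [0.3973 0.0991 0.0943] 1.55 turn share -0.0003 shift shares [ 0.0055 -0.0017  0.0286]
478 [ 0.36894937  0.05855402 -0.00400919] [0.43159501 0.1656629  0.27676871] [0.00725777 0.01165565 0.11527504 0.11715925]
```

>>> servo_tool:
  steps:
    - [0.9,0,0,0.004,0]
    - [0.9,0,0,0.004,0]
    - [0.9,0,0,0.004,0]
    - [0.9,0,0,0,0]
    - [0.9,0,0,0,0]

```text
clock: 13.65
tool_pos: [0.4002, 0.1002, 0.0913]
ee_rot: [-3.142, -0.0, 0.028]
contact_force: [-0.1, -0.7, -1.9]
grip_width: 0.0459
finger_force: 39.9
```

>>> servo_tool:
  steps:
    - [0.9,0,0,0.004,0]
    - [0.9,0,0,0,0]
    - [0.9,0,0,0,0]

```text
clock: 13.95
tool_pos: [0.4003, 0.1002, 0.0893]
ee_rot: [-3.142, -0.0, 0.028]
contact_force: [1.4, 0.8, 0.9]
grip_width: 0.0458
finger_force: 39.9
```

>>> servo_tool:
  steps:
    - [0.9,0,0,0.002,0]
    - [0.9,0,0,0.002,0]
    - [0.9,0,0,0.002,0]
    - [0.9,0,0,0,0]
    - [0.9,0,0,0,0]

```text
clock: 14.45
tool_pos: [0.4013, 0.1001, 0.0886]
ee_rot: [3.141, -0.003, 0.029]
contact_force: [-11.7, -4.5, 46.7]
grip_width: 0.0459
finger_force: 40.0
```

>>> servo_tool:
  steps:
    - [0.9,0,0,-0.005,0]
    - [0.9,0,0,0,0]
    - [0.4,0,0,0,0]
    - [0,0,0,0,0]
    - [0,0,0,0,0]

```text
clock: 14.95
tool_pos: [0.4, 0.1002, 0.0884]
ee_rot: [3.142, 0.0, 0.028]
contact_force: [0.1, -0.2, 0.1]
grip_width: 0.0652
finger_force: 0.0
```

>>> servo_tool:
  steps:
    - [0,0,0,-0.04,0]
    - [0,0,0,-0.06,0]
    - [0,0,0,-0.06,0]
    - [0,0,0,-0.04,-0.04]
    - [0,0,0,0,-0.046]

```text
clock: 15.45
tool_pos: [0.4013, 0.1004, 0.191]
ee_rot: [3.141, -0.004, 0.303]
contact_force: [1.1, 0.4, 0.0]
grip_width: 0.0928
finger_force: 0.0
```

>>> servo_tool:
  steps:
    - [0,0,0,0,-0.046]
    - [0,0,0,0,-0.046]
    - [0,0,0,0,-0.046]
    - [0,0,0,0,-0.046]
    - [0,0,0,0,-0.046]

```text
clock: 15.95
tool_pos: [0.4, 0.1002, 0.1885]
ee_rot: [-3.141, 0.0, 1.027]
contact_force: [0.0, 0.7, 0.0]
grip_width: 0.0928
finger_force: 0.0
```

>>> servo_tool:
  steps:
    - [0,0,0,0,-0.046]
    - [0,0,0,0,-0.046]
    - [0,0,0,0,-0.046]
    - [0,0,0,0,-0.046]
    - [0,0,0,0,0]

```text
clock: 16.45
tool_pos: [0.4, 0.1001, 0.1885]
ee_rot: [-3.141, 0.0, 1.601]
contact_force: [-0.1, 0.7, -0.1]
grip_width: 0.0929
finger_force: 0.0
```

```bash
python3 - <<'E'
from h import *
s=ctrl.sense(); print(s['clock'],s['grip_width'],s['joint_pos'],s['contact_force'])
for n in ('top','side'):
    im,d=cap(n); W=world(n,d); X,Y,Z=W[...,0],W[...,1],W[...,2]; hsv=cv2.cvtColor(im,cv2.COLOR_RGB2HSV);H,S,V=[hsv[...,i].astype(int) for i in range(3)]
    m=(d>0)&(X>.33)&(X<.47)&(Y>.03)&(Y<.17)&(Z>.1)&(Z<.118)&(S>130)&((H<8)|(H>172)); P=W[m]
    if len(P)>4: print(n,m.sum(),cv2.minAreaRect((P[:,:2]*1000).astype(np.float32)),np.median(P[:,2]))
go(.4003,.1002,.08,91.6)
E
```

```text
16.45 0.0928699355130745 [ 1.32319569e-01  1.37972452e-01  2.01686101e+00 -7.82214641e-06
  9.87136489e-01  1.02328086e-01] [-0.13090166  0.66104358 -0.06431018]
side 213 ((401.868896484375, 98.26765441894531), (63.701141357421875, 50.98094940185547), 1.6816433668136597) 0.10830615993285787
at [0.4    0.1002 0.1885] 91.35 turn share -0.0014 shift shares [1.000e-04 6.000e-04 2.171e-01]
```

>>> servo_tool:
  steps:
    - [0,0,0,0.05,-0.0014]
    - [0,0,0,0.06,0]
    - [0,0,0,0.06,0]
    - [0,0,0,0.04,0]
    - [0,0,0,0.019,0]

```text
clock: 17.05
tool_pos: [0.3993, 0.1, 0.0727]
ee_rot: [-3.139, 0.0, 1.6]
contact_force: [0.6, -0.6, 0.5]
grip_width: 0.093
finger_force: 0.0
```

>>> servo_tool:
  steps:
    - [0,0,0,0,0]
    - [0.9,0,0,0,0]
    - [0.9,0,0,0,0]
    - [0.9,0,0,0,0]
    - [0.9,0,0,0,0]
  squeeze: 40

```text
clock: 17.55
tool_pos: [0.4004, 0.1002, 0.0746]
ee_rot: [3.141, -0.0, 1.603]
contact_force: [-0.2, 0.1, 0.4]
grip_width: 0.0658
finger_force: 0.0
```

>>> servo_tool:
  steps:
    - [0.9,0,0,0,0]
    - [0.9,0,0,0,0]
    - [0.9,0,0,0,0]

```text
clock: 17.85
tool_pos: [0.4004, 0.1002, 0.0745]
ee_rot: [3.141, -0.0, 1.603]
contact_force: [-0.4, 0.1, 6.8]
grip_width: 0.0617
finger_force: 40.0
```

>>> servo_tool:
  steps:
    - [0.9,0,0,-0.02,0]
    - [0.9,0,0,-0.05,0]
    - [0.9,0,0,-0.09,0]
    - [0.9,0,0,-0.09,0.009]
    - [0.9,0,0,-0.09,0.008]

```text
clock: 18.35
tool_pos: [0.3993, 0.1001, 0.2464]
ee_rot: [-3.141, 0.0, 1.548]
contact_force: [1.1, -0.7, -3.0]
grip_width: 0.0621
finger_force: 40.0
```

>>> servo_tool:
  steps:
    - [0.9,0,0,-0.03,0]
    - [0.9,0,0,0,0]

```text
clock: 18.55
tool_pos: [0.4007, 0.1003, 0.2615]
ee_rot: [3.137, -0.001, 1.55]
contact_force: [0.3, -0.6, -2.7]
grip_width: 0.0621
finger_force: 40.0
```

```bash
python3 - <<'E'
from h import *
s=ctrl.sense(); print(s['clock'],s['grip_width'],s['joint_pos'],s['contact_force'])
go(.565,-.2478,.26,88.75)
E
```

```text
18.55 0.062134960292541716 [1.32347759e-01 4.32182587e-02 1.92378663e+00 1.41320565e-05
 1.17016906e+00 1.53534830e-01] [ 0.32595008 -0.5816656  -2.66490093]
at [0.4007 0.1003 0.2615] 88.79 turn share 0.0002 shift shares [-0.6888  0.3436  0.003 ]
```

>>> servo_tool:
  steps:
    - [0.9,-0.04,0.02,0,0]
    - [0.9,-0.07,0.035,0,0]
    - [0.9,-0.076,0.038,0,0]
    - [0.9,-0.076,0.038,0,0]
    - [0.9,-0.076,0.038,0,0]

```text
clock: 19.05
tool_pos: [0.4806, -0.0721, 0.2575]
ee_rot: [-3.139, -0.001, 1.55]
contact_force: [0.9, -0.5, -2.9]
grip_width: 0.0619
finger_force: 40.0
```

>>> servo_tool:
  steps:
    - [0.9,-0.076,0.038,0,0]
    - [0.9,-0.076,0.038,0,0]
    - [0.9,-0.076,0.038,0,0]
    - [0.9,-0.07,0.035,0,0]
    - [0.9,-0.053,0.026,0,0]

```text
clock: 19.55
tool_pos: [0.5645, -0.2497, 0.2568]
ee_rot: [-3.139, -0.001, 1.549]
contact_force: [0.4, 1.0, -1.5]
grip_width: 0.0618
finger_force: 40.0
```

>>> servo_tool:
  steps:
    - [0.9,0,0,0,0]
    - [0.9,0,0,0,0]
    - [0.9,0,0,0,0]

```text
clock: 19.85
tool_pos: [0.5642, -0.247, 0.2582]
ee_rot: [-3.14, -0.001, 1.55]
contact_force: [0.6, -0.2, -2.0]
grip_width: 0.0615
finger_force: 40.0
```

```bash
python3 - <<'E'
from h import *
s=ctrl.sense(); print(s['clock'],s['grip_width'],s['joint_pos'],s['contact_force'])
go(.565,-.2478,.0785,88.75)
im2,d=cap('side'); im,_=cap('top')
cv2.imwrite('pics/p1.png',cv2.resize(im2[170:370,180:380],(600,600),interpolation=2)[...,::-1])
W=world('side',d); X,Y,Z=W[...,0],W[...,1],W[...,2]; hsv=cv2.cvtColor(im2,cv2.COLOR_RGB2HSV);H,S,V=[hsv[...,i].astype(int) for i in range(3)]
m=(d>0)&(X>.5)&(X<.63)&(Y>-.32)&(Y<-.17)&(Z>.15)&(Z<.3)&(S>130)&((H<8)|(H>172)); P=W[m]
if len(P)>20: print(len(P),cv2.minAreaRect((P[:,:2]*1000).astype(np.float32)),P.min(0),P.max(0),np.percentile(P[:,1],[2,98]),np.percentile(P[:,2],[1,99]))
E
```

```text
19.85 0.0615471309076812 [-4.88331856e-01  4.38257505e-01  1.42262987e+00  1.76439425e-04
  1.28269126e+00 -4.67680132e-01] [ 0.62194191 -0.18624761 -1.96236815]
at [ 0.5642 -0.247   0.2582] 88.81 turn share 0.0004 shift shares [-0.0016  0.0017  0.3593]
870 ((564.09326171875, -248.741943359375), (48.26973342895508, 64.31389617919922), 88.95060729980469) [ 0.53154701 -0.27342422  0.18289773] [ 0.59608334 -0.22511899  0.29551122] [-0.27224025 -0.23090555] [0.18569351 0.29438615]
```

View pics/p1.png

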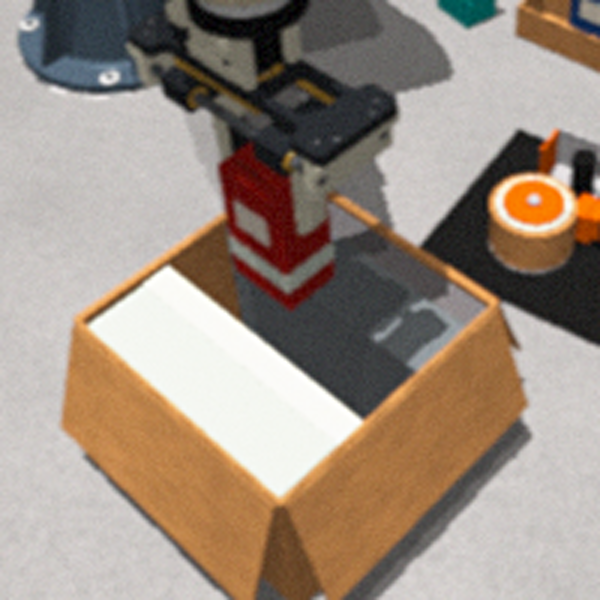

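The box hangs upright over the gap (275,225) between the white and grey shoe boxes. Next I lower it.

>>> servo_tool:
  steps:
    - [0.9,-0.001,0.0015,0.03,0]
    - [0.9,0,0,0.04,0]
    - [0.9,0,0,0.04,0]
    - [0.9,0,0,0.04,0]
    - [0.9,0,0,0.03,0]

```text
clock: 20.45
tool_pos: [0.5648, -0.2478, 0.167]
ee_rot: [-3.14, -0.001, 1.55]
contact_force: [-0.1, 0.5, -2.0]
grip_width: 0.0619
finger_force: 40.0
```

>>> servo_tool:
  steps:
    - [0.9,0,0,0.03,0]
    - [0.9,0,0,0.04,0]
    - [0.9,0,0,0.04,0]
    - [0.9,0,0,0.02,0]
    - [0.9,0,0,0,0]

```text
clock: 20.95
tool_pos: [0.5649, -0.2481, 0.1028]
ee_rot: [-3.14, -0.001, 1.55]
contact_force: [-0.2, 0.1, -2.4]
grip_width: 0.0616
finger_force: 40.0
```

>>> servo_tool:
  steps:
    - [0.9,0,0,0,0]
    - [0.9,0,0,0.01,0]
    - [0.9,0,0,0.01,0]
    - [0.9,0,0,0,0]
    - [0.9,0,0,0,0]

```text
clock: 21.45
tool_pos: [0.5655, -0.2484, 0.0942]
ee_rot: [-3.142, -0.0, 1.55]
contact_force: [0.3, 0.6, -1.9]
grip_width: 0.0616
finger_force: 40.0
```

Now .094; the floor is expected at about .0785.

>>> servo_tool:
  steps:
    - [0.9,0,0,0.01,0]
    - [0.9,0,0,0.008,0]
    - [0.9,0,0,0.006,0]
    - [0.9,0,0,0,0]
    - [0.9,0,0,0,0]

```text
clock: 21.95
tool_pos: [0.5655, -0.2484, 0.0821]
ee_rot: [-3.141, -0.0, 1.55]
contact_force: [0.2, -0.2, -2.5]
grip_width: 0.0615
finger_force: 40.0
```

>>> servo_tool:
  steps:
    - [0.9,0,0,0.003,0]
    - [0.9,0,0,0,0]
    - [0.9,0,0,0.002,0]
    - [0.9,0,0,0,0]

```text
clock: 22.35
tool_pos: [0.5654, -0.2484, 0.0796]
ee_rot: [-3.142, -0.0, 1.55]
contact_force: [0.2, 0.0, -2.1]
grip_width: 0.0618
finger_force: 40.0
```

>>> servo_tool:
  steps:
    - [0.9,0,0,0.002,0]
    - [0.9,0,0,0,0]
    - [0.9,0,0,0.001,0]
    - [0.9,0,0,0,0]
    - [0.9,0,0,0,0]

```text
clock: 22.85
tool_pos: [0.5655, -0.2485, 0.0785]
ee_rot: [3.141, 0.0, 1.55]
contact_force: [-1.1, 1.4, 5.1]
grip_width: 0.0615
finger_force: 40.0
```

Contact with the floor came at the predicted height. Next I release gently and withdraw.

>>> servo_tool:
  steps:
    - [0.25,0,0,0,0]
    - [0.15,0,0,0,0]
    - [0.05,0,0,0,0]
    - [0.05,0,0,0,0]
    - [0.05,0,0,-0.02,0]

```text
clock: 23.35
tool_pos: [0.5648, -0.2481, 0.0873]
ee_rot: [-3.14, -0.001, 1.55]
contact_force: [-0.2, 0.6, -0.5]
grip_width: 0.0878
finger_force: 0.0
```

>>> servo_tool:
  steps:
    - [0.05,0,0,-0.05,0]
    - [0.05,0,0,-0.08,0]
    - [0.05,0,0,-0.08,0]
    - [0.05,0,0,-0.08,0]
    - [0.05,0,0,-0.08,0]

```text
clock: 23.85
tool_pos: [0.5652, -0.2483, 0.2757]
ee_rot: [3.141, 0.0, 1.55]
contact_force: [-0.1, 0.5, 0.1]
grip_width: 0.0885
finger_force: 0.0
```

>>> servo_tool:
  steps:
    - [0.05,0,0.0,-0.03,0]
    - [0.05,-0.05,-0.07,0,0]
    - [0.05,-0.05,-0.08,0,0]
    - [0.05,-0.05,-0.08,0,0]
    - [0.05,-0.05,-0.08,0,0]

```text
clock: 24.35
tool_pos: [0.4067, -0.3456, 0.289]
ee_rot: [3.141, 0.001, 1.55]
contact_force: [0.8, -0.8, -0.6]
grip_width: 0.0884
finger_force: 0.0
```

>>> servo_tool:
  steps:
    - [0.05,-0.05,-0.08,0,0]
    - [0.05,-0.04,-0.05,0,0]
    - [0.05,0,0,0,0]
    - [0.05,0,0,0,0]

```text
clock: 24.75
tool_pos: [0.3423, -0.3889, 0.2888]
ee_rot: [3.141, 0.0, 1.548]
contact_force: [0.9, 0.4, -0.3]
grip_width: 0.0883
finger_force: 0.0
```

```bash
python3 - <<'E'
from h import *
s=ctrl.sense(); print(s['clock'],s['tool_pos'],s['contact_force'])
im,d=cap('top'); im2,_=cap('side'); W=world('top',d); X,Y,Z=W[...,0],W[...,1],W[...,2]; hsv=cv2.cvtColor(im,cv2.COLOR_RGB2HSV);H,S,V=[hsv[...,i].astype(int) for i in range(3)]
m=(d>0)&(X>.45)&(X<.68)&(Y>-.3)&(Y<-.2)&(Z>.095)&(S>130)&((H<8)|(H>172)); P=W[m]
print(len(P),cv2.minAreaRect((P[:,:2]*1000).astype(np.float32)),np.percentile(P[:,2],[5,50,95]))
cv2.imwrite('pics/end.png',np.hstack([cv2.resize(im[85:235,240:500],(450,260),interpolation=2),cv2.resize(im2[140:340,200:440],(312,260))])[...,::-1])
E
```

```text
24.75 [ 0.34226378 -0.38888676  0.28880509] [ 0.85614341  0.40215968 -0.29801358]
420 ((564.8018798828125, -248.52391052246094), (41.76986312866211, 62.58584976196289), 89.18411254882812) [0.1092432  0.11340058 0.11677431]
```

View pics/end.png

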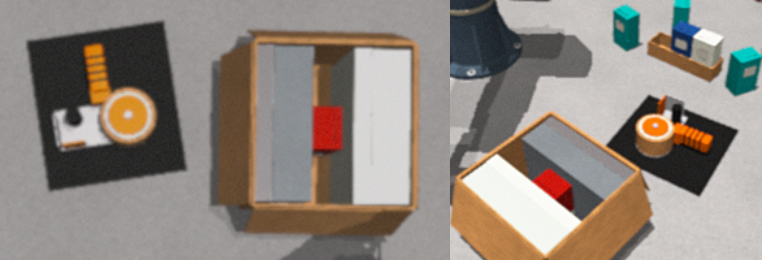

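The red box stands in the gap at (328,130) with its top at 113.4 mm, so it is on the floor. The gun lies flat on the mat, and the blue and white boxes are still in the tray.

```bash
python3 -c "
from h import *
print(ctrl.hand_in())"
```

```text
the job is handed in; nothing more can be done
None
```

The tape gun is lying flat in the middle of the mat, the red box stands upright on the carton floor between the two shoe boxes, and the job was handed in at about 25 s of the 72 s allowed.

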